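# Free a stuck eyepiece and store it in the carousel

### The arm

A 7-joint arm with a two-finger parallel gripper is mounted at the origin on a cart in front of the work surface, level with it; the furniture and walls round the work are solid. World frame = base frame: x ahead of the robot, y to its left, z up, the work surface at z = 0. Lengths are in mm, angles in rad, forces in N, time in s.
With the tool pointing down it reaches from about 400 to 900 mm from the base axis. Payload 5.5 kg.
Tool frame: the origin (TCP) lies at the very end of the fingers, on their centre line; the grasp point (between the pads) lies 19 mm behind it; z points along the fingers, y is the line along which they close (so a half turn about z gives the same grasp; the last joint's range is limited). The gripper opens to 85 mm and grips with 20 to 120 N. Pads are 22 mm wide; open, the fingers measure 114 mm over their backs; the gripper's body (76 mm by 85 mm) begins 54 mm behind the grasp point. The pads swing forward as they close: fully open they stand 13 mm farther back than shut.
Start: joints at [1.429, 0.501, -0.427, 1.55, 0.221, 1.138, -0.21], TCP at [256.025, -597.454, 231.31] pointing down, gripper open.
Joint ranges: [-2.88, 2.88], [-0.31, 2.03], [-1.54, 1.56], [0.2, 2.42], [-1.41, 4.55], [0.19, 2.02], [-2.57, 2.57]. Speed limits (rad/s): [2.57, 2.57, 3.14, 3.14, 3.14, 3.14, 3.14].

### API

Orientations are given as a unit quaternion [x, y, z, w].
In Python, from station import get_obs, read_camera, arm gives the robot as it stands.
- The arm moves only by the tool arm_command, never from a script. Its argument "increments" is a list of rows, each a list of 7 numbers: the turn, a rotation vector about the tool's x, y, z in degrees, then the shift along the tool's x, y, z in mm, then the finger opening in mm, from 0 to 85.4. In form: [[ax, ay, az, x, y, z, fingers], ...]. A call has 1 to 8 rows; each row shifts and turns the commanded pose from where the row before left it, along the tool's axes as they then stand; what a row does not reach is not made up. A row lasts 1/8 s, in which the tool goes at most 62.5 mm and 10.7 degrees, less where a joint would pass 70% of its speed; a pose out of reach is approached as far as the arm can. A call is refused whole if a number of a shift passes 62.5 or a number of a turn 10.7, either way. A call with a gripper value outside its range is refused whole. The fingers move at their own pace and stop on an object; the grip force is fixed at half the most. Time passes only in rows, so rows that do not move let the fingers close. It gives the time, the measured TCP pose, the force, the opening and the grip force at its end, in the units of the state.
- get_obs(): the state, without advancing time (a new reading comes with each control period).
- read_camera(name): name is "side" or "top" or "wrist"; returns a dict with "image" (400x640x3 uint8, blue, green, red), "K" (3x3 intrinsics, pixels), "extrinsics" (4x4, takes a point from camera to world coordinates); the wrist camera has in their place "tool_from_camera" (4x4, takes a point from camera to tool coordinates, whose origin is the TCP and whose axes are the flange's). Camera axes: x right, y down, z forward; pixel columns grow to the right and rows downward; lengths in mm; the calibration is good to about 2 mm. The wrist camera is an equidistant fisheye: a pixel r from the principal point sees the ray r / f radians off the axis. A picture is of the moment at which its call begins: read the wrist's pose just before it. There is no depth.
- arm.sign_off(): hands the job in; it is judged then, once.
The state is a dict: "time_s": time; "joints": joint angles; "joint_velocities": joint speeds; "joint_torque": joint torques, N m; "ee_pos": TCP position; "tcp_rot": TCP orientation; "wrist_force": force on the tool from outside, world axes, zero at the start; "torque": the same for the moment, N m; "gripper_width": finger opening in mm; "grasp_force": force on a finger pad.
Only numpy, scipy, OpenCV 4.12 (cv2) and the standard library are available. Lean on these libraries where they do the work, as an engineer would, in place of code of your own. Each camera call takes 0.05 s, during which the arm holds its last target. There are 200 camera calls.

### The job

First turn the eyepiece carousel so that its one empty cup stands at the pointer on the base. Then free the eyepiece that is stuck in the leaning tube of the loose stand: a straight pull would lift the stand, so twist it back and forth while drawing it out gently along the tube, leaving the stand upright on the desk where it is. Set the eyepiece upright, barrel down, on the floor of the empty cup at the pointer and let go, without disturbing the other things on the desk.

Things in the scene. Friction and masses are not known exactly. Their poses are not given: they have to be found in the camera images.
- eyepiece_mid (a point): centre of the stuck eyepiece, 62 mm long, 0.12 kg: steel barrel (28 mm diameter, 28 mm long), then black knurled head (38 mm diameter, 34 mm long). z: its axis, barrel to head; leans 30 degrees at the start. Head's middle 14 mm along +z, top 31 mm along +z, barrel's foot 31 mm along -z. The four like it in the carousel's cups are fixed.
- tube_mouth (a point): centre of the mouth of the stand's leaning tube (52 mm outer diameter), 112 mm above the desk; axes are the stand's: z up, -x its front, to which the tube leans 30 degrees from vertical. The barrel is 28 mm deep in it, head resting on the mouth, gripped by three sprung pads 3 to 13 mm below the mouth; it comes free when 25 mm out.
- stand: loose stand, 1.5 kg: dark steel foot 150 x 120 x 18 mm, grey post and tube; origin under the foot. The pads hold 25 to 38 N against a straight pull, enough to lift the stand. While the eyepiece is turning, friction (0.35 to 0.55 N m) opposes the turn and little pull is needed: twist in swings back and forth, draw only while it turns, about 3 mm per radian.
- carousel (a joint): angle of the carousel's disc, rad, counter-clockwise from above positive, 0 when the empty cup stands at the pointer. Turns both ways to 3.1 rad against slight friction (0.06 N m) and stays where it is left.
- carousel_knob (a point): middle of the knob on the carousel's vertical axis, 102 mm above the desk: black bar 32 mm long (along this point's x, turning with the disc), 12 mm wide, 88 to 116 mm above the desk, on a 16 mm post. Disc 178 mm in diameter, top 24 mm above the desk; five cups 58 mm from the axis, 72 degrees apart; eyepieces in the four full cups reach 89 mm above the desk.
- empty_pocket (a point): centre of the floor of the empty cup, 27 mm above the desk, turning with the disc, 58 mm from its axis on the -x side of the disc's own frame. Round cup, 41 mm inside diameter, 3 mm wall, 18 mm deep; rim 45 mm above the desk.
- load_mark (a point): fixed point where the centre of the empty cup's floor must stand, 58 mm from the carousel's axis, in line with the base's pointer (a grey tongue under the disc with a small steel diamond at its end). Its -x axis points outward along the pointer.
- driver: bystander: small screwdriver, 146 mm long, lying between the stand and the carousel; origin at its middle underneath
- dropper: bystander: small white dropper bottle, 29 mm diameter, 66 mm tall; origin under its centre
- can_a: bystander: small grey can with black lid, 36 mm diameter, 62 mm tall; origin under its centre

How it is judged:
By the outcome, as a careful person would: the job done as asked, in the order asked, and still so for the second after the job is handed in, with the robot touching nothing.
It also fails if it takes over 72 s, if anything falls off the work surface, if the arm or the gripper's body presses on something with over 40 N, if the wrist force passes 120 N, or if a joint passes its speed limit or range.

## Working session

There is one attempt and no reset: what is moved stays moved. The work goes in short steps, Python scripts to look and compute and a tool call to move; the robot and the scene stay as the last step left them, time stands still between calls to the robot, and variables do not carry over. Pictures are saved under pics/ and viewed, at most 10 in all, crops included, and the job is handed in when it is done.

Besides the shell and the picture viewer there is one more tool, called after "Call:" by a JSON object that holds its "op" and its "data". arm_command: Moves the arm, as the interface text tells. Its arguments: {"type":"object","properties":{"increments":{"type":"array"}},"required":["increments"]}

```bash
mkdir -p pics; ls; python3 - <<'E'
from station import get_obs, read_camera
import cv2,numpy as np
o=get_obs();print(o['time_s'],o['ee_pos'],o['tcp_rot'],o['gripper_width'],o['wrist_force'])
for n in('top','side'):
    r=read_camera(n);cv2.imwrite(f'pics/{n}0.png',r['image']);np.savez(f'{n}.npz',K=r['K'],E=r['extrinsics']);print(n,r['K'].tolist(),np.round(r['extrinsics'],3).tolist())
r=read_camera('wrist');print(r['K'],r['tool_from_camera'])
E
```

```text
pics
0.0 [ 255.64140208 -596.86382625  230.25329822] [ 9.79589963e-01  2.01003864e-01 -1.76792622e-04 -9.59262522e-04] 85.6944884339441 [0.00989323 0.7222399  0.0982218 ]
top [[412.5402871834115, 0.0, 319.89434774273553], [0.0, 412.5402871834115, 196.48402859120765], [0.0, 0.0, 1.0]] [[-0.015, -0.996, 0.09, 509.031], [-1.0, 0.015, -0.01, 240.687], [0.008, -0.09, -0.996, 938.864], [0.0, 0.0, 0.0, 1.0]]
side [[424.4679727869389, 0.0, 314.4561098164257], [0.0, 424.4679727869389, 202.31393625217916], [0.0, 0.0, 1.0]] [[-0.923, -0.19, 0.335, 283.429], [-0.384, 0.503, -0.774, 877.62], [-0.021, -0.843, -0.537, 537.722], [0.0, 0.0, 0.0, 1.0]]
[[309.70691629   0.         319.73919996]
 [  0.         309.70691629 199.4269236 ]
 [  0.           0.           1.        ]] [[ 4.56997465e-04 -9.66028184e-01 -2.58436334e-01  6.55313410e+01]
 [ 9.99999839e-01  5.28306967e-04 -2.06480367e-04 -2.53974357e-01]
 [ 3.35999570e-04 -2.58436198e-01  9.66028270e-01 -1.42765539e+02]
 [ 0.00000000e+00  0.00000000e+00  0.00000000e+00  1.00000000e+00]]
```

View pics/top0.png

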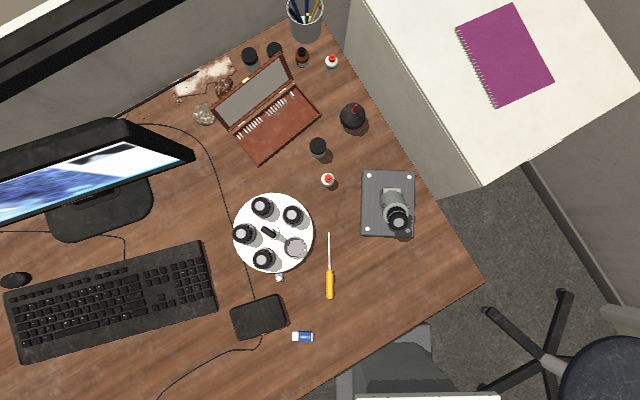

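View pics/side0.png

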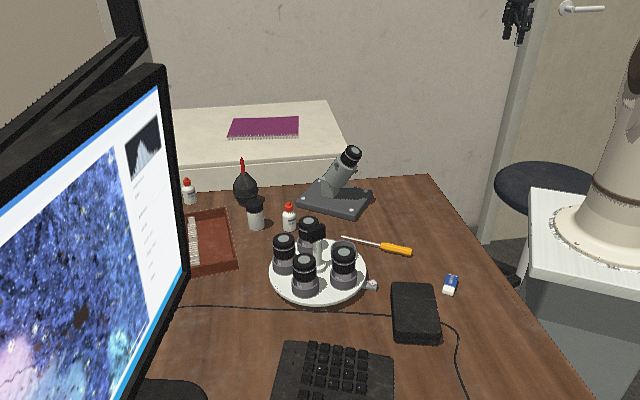

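The top view shows the carousel centred near (273,232), its empty cup near (295,247), the pointer's diamond near (279,278), and the stand with the eyepiece head near (398,220). I'll enlarge these.

```bash
python3 - <<'E'
import cv2,numpy as np
t=cv2.imread('pics/top0.png');s=cv2.imread('pics/side0.png')
f=lambda i,x,y,w,h,k:cv2.resize(i[y:y+h,x:x+w],None,fx=k,fy=k,interpolation=cv2.INTER_CUBIC)
a=np.hstack([f(t,225,185,100,75+25,4),f(t,345,160,100,100,4)])
cv2.imwrite('pics/c1.png',a)
b=np.hstack([f(s,260,200,130,110,4)[:400],f(s,290,135,70,100,4)]);b=b[:, :800]
cv2.imwrite('pics/c2.png',b);print(a.shape,b.shape)
E
```

```text
(400, 800, 3) (400, 800, 3)
```

View pics/c1.png

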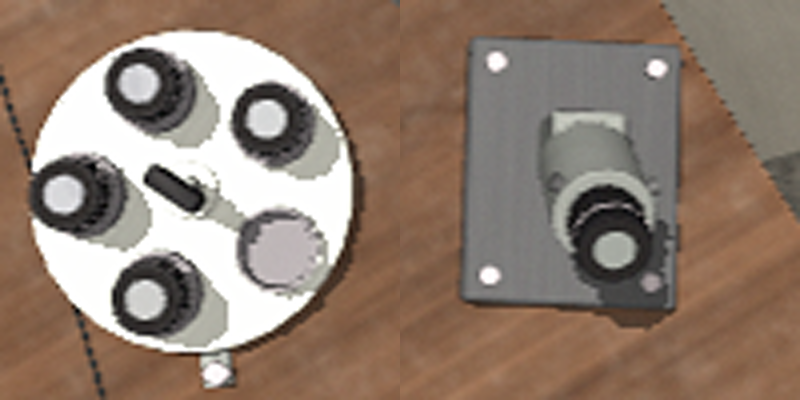

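View pics/c2.png

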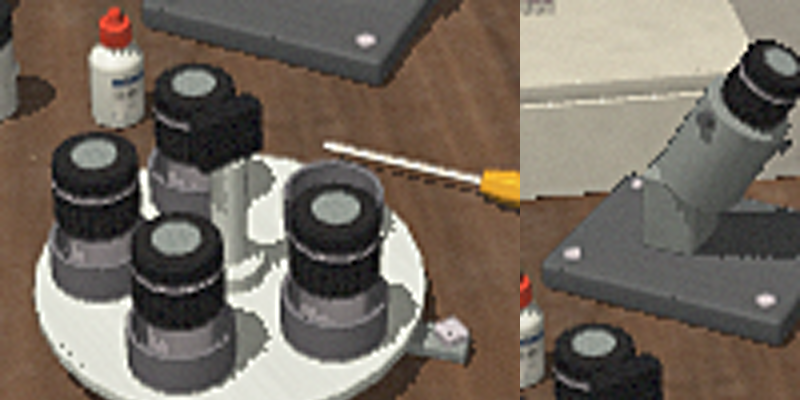

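c1: disc centre is about (192,191) and the empty cup about (283,250). The knob bar runs (147,172)–(205,208), the diamond is at (215,373), the foot corners are (470,38),(681,48),(676,309),(462,303), and the head top is (612,250). c2: head top is about (779,61).

```bash
cat > h.py <<'E'
import numpy as np
from scipy.spatial.transform import Rotation as R
C={n:np.load(f'{n}.npz') for n in('top','side')}
def ray(n,p):
    K,E=C[n]['K'],C[n]['E'];d=E[:3,:3]@np.linalg.solve(K,[*p,1]);return E[:3,3],d/np.linalg.norm(d)
def onz(n,p,z):
    o,d=ray(n,p);return o+d*(z-o[2])/d[2]
def tri(*obs):
    A=0;b=0
    for n,p in obs:
        o,d=ray(n,p);P=np.eye(3)-np.outer(d,d);A=A+P;b=b+P@o
    return np.linalg.solve(A,b)
E
python3 - <<'E'
from h import *
np.set_printoptions(precision=1,suppress=True)
L=lambda u,v:((u+.5)/4-.5+225,(v+.5)/4-.5+185)
Rr=lambda u,v:((u-400+.5)/4-.5+345,(v+.5)/4-.5+160)
c=onz('top',L(192,191),24);print('disc',c)
e=onz('top',L(283,250),42);print('cup',e,np.linalg.norm((e-c)[:2]),np.degrees(np.arctan2(*(e-c)[1::-1])))
for z in(5,12,20):
    d=onz('top',L(215,373),z);print('dia',d,np.linalg.norm((d-c)[:2]),np.degrees(np.arctan2(*(d-c)[1::-1])))
a=onz('top',L(147,172),116);b=onz('top',L(205,208),116);print('knob',(a+b)/2,b-a,np.degrees(np.arctan2(*(b-a)[1::-1])))
f=[onz('top',Rr(*p),18) for p in[(470,38),(681,48),(676,309),(462,303)]];print(f,np.mean(f,0))
x=(f[0]+f[1]-f[2]-f[3])/2;y=(f[0]+f[3]-f[1]-f[2])/2;print(x,y,np.degrees(np.arctan2(x[1],x[0])),np.degrees(np.arctan2(-y[0],y[1])))
print('head',onz('top',Rr(612,250),141.4))
t=Rr(612,250);s=((779-520+.5)/4-.5+290,(61.5)/4-.5+135);print(tri(('top',t),('side',s)),onz('side',s,141.4))
s=[((u+.5)/4-.5+260,(v+.5)/4-.5+200) for u,v in[(449,329)]];print('dia',tri(('top',L(215,373)),('side',s[0])))
from station import get_obs
o=get_obs();print(R.from_quat(o['tcp_rot']).as_matrix())
E
```

```text
disc [514.  337.3  24. ]
cup [481.4 286.5  42. ] 60.32560789068114 -122.66411742300912
dia [412.8 327.    5. ] 101.75934039397809 -174.1867629243767
dia [413.5 326.4  12. ] 101.10956435475136 -173.7805364841143
dia [414.3 325.6  20. ] 100.37327283564336 -173.30986533495505
knob [514.1 335.5 116. ] [-18.2 -28.7   0. ] -122.45703679766133
[array([653.2, 135.5,  18. ]), array([645.8,  16.4,  18. ]), array([499.3,  24.5,  18. ]), array([504.4, 143.6,  18. ])] [575.7  80.   18. ]
[147.6  -8.1   0. ] [  6.3 119.1   0. ] -3.141631441796619 -3.0102338541636366
head [529.4  83.4 141.4]
[529.8  83.6 141.7] [530.4  83.1 141.4]
dia [414.  326.5  12.1]
[[ 0.9  0.4 -0. ]
 [ 0.4 -0.9  0. ]
 [ 0.  -0.  -1. ]]
```

```bash
cat >> h.py <<'E'
def plan(wps,f,n=None,start=None):
    """wps: list of (pos, quat-Rotation, rows); prints rows from the measured pose"""
    from station import get_obs
    o=get_obs();p,r=(np.array(o['ee_pos']),R.from_quat(o['tcp_rot'])) if start is None else start
    print('joints',np.round(o['joints'],2),'p',np.round(p,1),'F',np.round(o['wrist_force'],1),'w',round(o['gripper_width'],1),'t',o['time_s'])
    for P,Q,n in wps:
        rows=[];P=np.array(P,float)
        dv=(r.inv()*Q).as_rotvec()/n;dp=(P-p)/n
        for i in range(n):
            s=r.inv().apply(dp);rows.append([round(x,1)+0. for x in [*np.degrees(dv),*s]]+[f]);r=r*R.from_rotvec(np.radians(rows[-1][:3]));
        print(rows);p,r=P,Q
def down(a): # tool down, tool y at world angle a deg
    y=np.array([np.cos(np.radians(a)),np.sin(np.radians(a)),0]);z=np.array([0,0,-1.]);return R.from_matrix(np.c_[np.cross(y,z),y,z])
E
python3 -c "
from h import *
plan([((430,-280,240),down(-55),8),((500,30,230),down(-43),8),((514,336.5,170),down(-32.5),8)],40)"
```

```text
joints [ 1.43  0.5  -0.43  1.55  0.22  1.14 -0.21] p [ 255.7 -597.   230.5] F [-0.2 -0.7 -0.3] w 85.6 t 0.15
[[np.float64(0.0), np.float64(0.0), np.float64(-1.5), np.float64(35.6), np.float64(-27.8), np.float64(-1.1), 40], [np.float64(0.0), np.float64(0.0), np.float64(-1.5), np.float64(36.3), np.float64(-26.9), np.float64(-1.1), 40], [np.float64(0.0), np.float64(0.0), np.float64(-1.5), np.float64(37.0), np.float64(-25.9), np.float64(-1.1), 40], [np.float64(0.0), np.float64(0.0), np.float64(-1.5), np.float64(37.7), np.float64(-25.0), np.float64(-1.1), 40], [np.float64(0.0), np.float64(0.0), np.float64(-1.5), np.float64(38.3), np.float64(-24.0), np.float64(-1.1), 40], [np.float64(0.0), np.float64(0.0), np.float64(-1.5), np.float64(39.0), np.float64(-23.0), np.float64(-1.1), 40], [np.float64(0.0), np.float64(0.0), np.float64(-1.5), np.float64(39.5), np.float64(-21.9), np.float64(-1.1), 40], [np.float64(0.0), np.float64(0.0), np.float64(-1.5), np.float64(40.1), np.float64(-20.9), np.float64(-1.1), 40]]
[[np.float64(0.0), np.float64(0.0), np.float64(-1.5), np.float64(29.4), np.float64(-26
[... 1007 characters left out ...]
24.2), np.float64(7.5), 40], [np.float64(0.0), np.float64(0.0), np.float64(-1.3), np.float64(30.3), np.float64(-23.5), np.float64(7.5), 40], [np.float64(0.0), np.float64(0.0), np.float64(-1.3), np.float64(30.8), np.float64(-22.8), np.float64(7.5), 40], [np.float64(0.0), np.float64(0.0), np.float64(-1.3), np.float64(31.3), np.float64(-22.1), np.float64(7.5), 40], [np.float64(0.0), np.float64(0.0), np.float64(-1.3), np.float64(31.8), np.float64(-21.4), np.float64(7.5), 40], [np.float64(0.0), np.float64(0.0), np.float64(-1.3), np.float64(32.3), np.float64(-20.7), np.float64(7.5), 40], [np.float64(0.0), np.float64(0.0), np.float64(-1.3), np.float64(32.8), np.float64(-19.9), np.float64(7.5), 40]]
```

Call:
{"op": "arm_command", "data": {"increments": [[0,0,-1.5,35.6,-27.8,-1,40],[0,0,-1.5,36.3,-27,-1,40],[0,0,-1.5,37,-26,-1,40],[0,0,-1.5,37.7,-25,-1,40],[0,0,-1.5,38.3,-24,-1,40],[0,0,-1.5,39,-23,-1,40],[0,0,-1.5,39.5,-22,-1,40],[0,0,-1.5,40,-21,-1,40]]}}

```text
time_s: 1.15
ee_pos: [430.2, -278.8, 239.3]
tcp_rot: [0.953, 0.303, -0.0, 0.0]
wrist_force: [-0.4, -0.2, 0.4]
gripper_width: 40.1
grasp_force: 0.0
```

Call:
{"op": "arm_command", "data": {"increments": [[0,0,-1.5,29.4,-26.7,1.2,40],[0,0,-1.5,30,-26,1.2,40],[0,0,-1.5,30.8,-25,1.2,40],[0,0,-1.5,31.4,-24.3,1.2,40],[0,0,-1.5,32,-23.5,1.2,40],[0,0,-1.5,32.6,-22.7,1.2,40],[0,0,-1.5,33.2,-21.8,1.2,40],[0,0,-1.5,33.8,-21,1.2,40]]}}

```text
time_s: 2.15
ee_pos: [498.7, 31.0, 229.6]
tcp_rot: [0.916, 0.401, -0.0, 0.0]
wrist_force: [1.0, -0.1, -0.5]
gripper_width: 40.5
grasp_force: 0.0
```

```bash
sed -i 's/round(x,1)+0\./float(round(x,1))+0./' h.py; python3 -c "
from h import *
plan([((514,336.5,170),down(-32.5),8)],40)"
```

```text
joints [ 0.6   0.3  -0.83  1.91  0.26  1.04 -1.09] p [498.7  31.  229.6] F [ 1.  -0.1 -0.5] w 40.5 t 2.15
[[0.0, 0.0, -1.3, 29.3, -24.5, 7.4, 40], [0.0, 0.0, -1.3, 29.9, -23.9, 7.4, 40], [0.0, 0.0, -1.3, 30.4, -23.2, 7.4, 40], [0.0, 0.0, -1.3, 30.9, -22.5, 7.4, 40], [0.0, 0.0, -1.3, 31.4, -21.8, 7.4, 40], [0.0, 0.0, -1.3, 31.9, -21.1, 7.4, 40], [0.0, 0.0, -1.3, 32.4, -20.3, 7.4, 40], [0.0, 0.0, -1.3, 32.8, -19.6, 7.4, 40]]
```

```bash
python3 -c "
from h import *
plan([((506,180,200),down(52),9),((514,336.5,150),down(147.5),10)],34)"
```

```text
joints [ 0.6   0.3  -0.83  1.91  0.26  1.04 -1.09] p [498.7  31.  229.6] F [ 1.  -0.1 -0.5] w 40.5 t 2.15
[[0.0, 0.0, -10.5, 12.7, -10.6, 3.3, 34], [0.0, 0.0, -10.5, 14.4, -8.2, 3.3, 34], [0.0, 0.0, -10.5, 15.7, -5.4, 3.3, 34], [0.0, 0.0, -10.5, 16.4, -2.4, 3.3, 34], [0.0, 0.0, -10.5, 16.6, 0.6, 3.3, 34], [0.0, 0.0, -10.5, 16.2, 3.6, 3.3, 34], [0.0, 0.0, -10.5, 15.3, 6.5, 3.3, 34], [0.0, 0.0, -10.5, 13.8, 9.2, 3.3, 34], [0.0, 0.0, -10.5, 11.9, 11.5, 3.3, 34]]
[[0.0, 0.0, -9.6, 9.0, 12.8, 5.0, 34], [0.0, 0.0, -9.6, 6.7, 14.1, 5.0, 34], [0.0, 0.0, -9.6, 4.3, 15.1, 5.0, 34], [0.0, 0.0, -9.6, 1.7, 15.6, 5.0, 34], [0.0, 0.0, -9.6, -0.9, 15.6, 5.0, 34], [0.0, 0.0, -9.6, -3.5, 15.3, 5.0, 34], [0.0, 0.0, -9.6, -6.0, 14.5, 5.0, 34], [0.0, 0.0, -9.6, -8.3, 13.3, 5.0, 34], [0.0, 0.0, -9.6, -10.4, 11.7, 5.0, 34], [0.0, 0.0, -9.6, -12.2, 9.8, 5.0, 34]]
```

Call:
{"op": "arm_command", "data": {"increments": [[0,0,-10.5,12.7,-10.6,3.3,34],[0,0,-10.5,14.4,-8.2,3.3,34],[0,0,-10.5,15.7,-5.4,3.3,34],[0,0,-10.5,16.4,-2.4,3.3,34],[0,0,-10.5,16.6,0.6,3.3,34],[0,0,-10.5,16.2,3.6,3.3,34],[0,0,-10.5,15.3,6.5,3.3,34],[0,0,-10.5,13.8,9.2,3.3,34]]}}

```text
time_s: 3.15
ee_pos: [505.3, 162.7, 203.0]
tcp_rot: [0.411, 0.912, -0.0, -0.0]
wrist_force: [-0.9, -0.7, 1.1]
gripper_width: 33.6
grasp_force: 0.0
```

Call:
{"op": "arm_command", "data": {"increments": [[0,0,-10.5,11.9,11.5,3.3,34],[0,0,-9.6,9,12.8,5,34],[0,0,-9.6,6.7,14,5,34],[0,0,-9.6,4.3,15,5,34],[0,0,-9.6,1.7,15.6,5,34],[0,0,-9.6,-1,15.6,5,34],[0,0,-9.6,-3.5,15.3,5,34],[0,0,-9.6,-6,14.5,5,34]]}}

```text
time_s: 4.15
ee_pos: [512.4, 288.5, 164.4]
tcp_rot: [-0.252, 0.968, -0.0, -0.0]
wrist_force: [-0.0, -0.0, 0.2]
gripper_width: 33.9
grasp_force: 0.0
```

Call:
{"op": "arm_command", "data": {"increments": [[0,0,-9.6,-8.3,13.3,5,34],[0,0,-9.6,-10.4,11.7,5,34],[0,0,-9.6,-12.2,9.8,5,34],[0,0,0,0,0,0,34]]}}

```text
time_s: 4.65
ee_pos: [514.1, 336.1, 149.2]
tcp_rot: [-0.483, 0.876, 0.001, -0.001]
wrist_force: [-0.5, 1.2, -0.3]
gripper_width: 34.1
grasp_force: 0.0
```

```bash
python3 -c "
from h import *
from station import *
import cv2
plan([((514,336.5,84),down(147.5),6)],34)
r=read_camera('wrist')
cv2.imwrite('pics/w1.png',r['image'])"
```

```text
joints [ 0.21  0.94 -1.33  1.7   0.95  1.3   1.26] p [514.1 336.1 149.2] F [-0.5  1.2 -0.3] w 34.1 t 4.65
[[0.0, 0.0, 0.0, -0.1, 0.0, 10.9, 34], [0.0, 0.0, 0.0, -0.1, 0.0, 10.9, 34], [0.0, 0.0, 0.0, -0.1, 0.0, 10.9, 34], [0.0, 0.0, 0.0, -0.1, 0.0, 10.9, 34], [0.0, 0.0, 0.0, -0.1, 0.0, 10.9, 34], [0.0, 0.0, 0.0, -0.1, 0.0, 10.9, 34]]
```

View pics/w1.png

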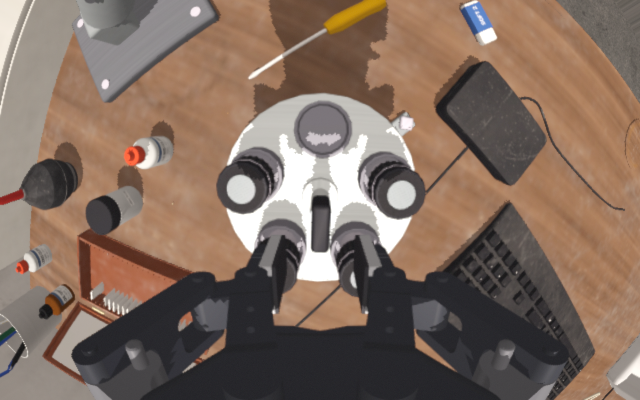

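The wrist view shows the knob bar (320,222) centred between the fingers and lined up with the empty cup (322,128), so I'll descend.

Call:
{"op": "arm_command", "data": {"increments": [[0,0,0,0,0,10.9,34],[0,0,0,0,0,10.9,34],[0,0,0,0,0,10.9,34],[0,0,0,0,0,10.9,34],[0,0,0,0,0,10.9,34],[0,0,0,0,0,10.9,34],[0,0,0,0,0,0,34],[0,0,0,0,0,0,5]]}}

```text
time_s: 5.7
ee_pos: [514.8, 335.7, 84.9]
tcp_rot: [-0.482, 0.876, 0.0, 0.0]
wrist_force: [-9.2, 4.9, 0.8]
gripper_width: 17.3
grasp_force: 7.0
```

Call:
{"op": "arm_command", "data": {"increments": [[0,0,0,0,0,0,5],[0,0,0,0,0,0,5],[0,0,0,0,0,0,5],[0,0,0,0,0,0,5]]}}

```text
time_s: 6.2
ee_pos: [513.8, 336.3, 85.1]
tcp_rot: [-0.483, 0.876, 0.001, -0.0]
wrist_force: [-4.9, 1.8, 2.5]
gripper_width: 11.8
grasp_force: 58.7
```

Call:
{"op": "arm_command", "data": {"increments": [[0,0,6.4,0,0,0,5],[0,0,6.4,0,0,0,5],[0,0,6.4,0,0,0,5],[0,0,6.4,0,0,0,5],[0,0,6.4,0,0,0,5],[0,0,6.4,0,0,0,5],[0,0,6.4,0,0,0,5],[0,0,6.4,0,0,0,5]]}}

```text
time_s: 7.2
ee_pos: [513.2, 337.2, 85.1]
tcp_rot: [-0.056, 0.998, 0.001, -0.001]
wrist_force: [-6.0, 4.2, -0.2]
gripper_width: 11.7
grasp_force: 58.6
```

```bash
python3 -c "
from h import *
from station import *
import cv2
o=get_obs();print(o['joints'],R.from_quat(o['tcp_rot']).as_matrix().round(3),o['wrist_force'],o['torque'],o['ee_pos'])
i=read_camera('wrist')['image'];j=read_camera('side')['image']
f=lambda i,x,y,w,h,k:cv2.resize(i[y:y+h,x:x+w],None,fx=k,fy=k,interpolation=cv2.INTER_CUBIC)
cv2.imwrite('pics/w2.png',np.hstack([f(i,220,20,200,260,2),f(j,255,195,130,173,3)[:519].copy() if 0 else cv2.resize(j[195:325,255:385],(520,520))])[:, :800])"
```

```text
[ 0.12587328  0.90355911 -1.12135731  1.73794142  0.90470489  1.11361596
  0.38931645] [[-0.994 -0.112 -0.001]
 [-0.112  0.994  0.003]
 [ 0.001  0.003 -1.   ]] [-5.99730854  4.2012536  -0.16863787] [0.81179385 1.06520757 0.14939224] [513.1851921  337.22935216  85.1280394 ]
```

View pics/w2.png

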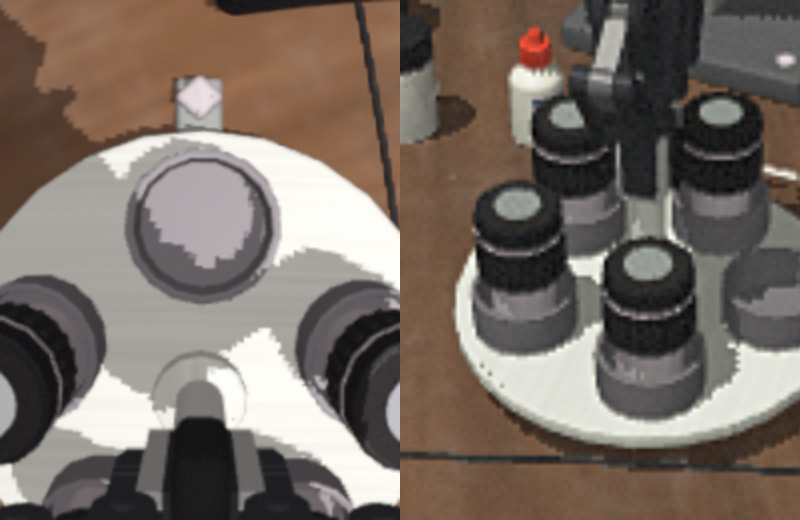

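The wrist crop shows the diamond at (199.5,97) and the cup rim centre at (204,226), so it may be off by a degree or two. I'll work it out.

```bash
cat >> h.py <<'E'
def wz(px,z,o,r):
    K=np.array(r['K']);T=np.array(r['tool_from_camera']);v=(np.array(px)-K[:2,2])/K[0,0];t=np.hypot(*v)
    d=np.array([*(v/t*np.sin(t)),np.cos(t)]);Q=R.from_quat(o['tcp_rot']);c=np.array(o['ee_pos'])+Q.apply(T[:3,3]);d=Q.apply(T[:3,:3]@d)
    return c+d*(z-c[2])/d[2]
E
python3 -c "
from h import *
from station import *
o=get_obs();r=read_camera('wrist');ax=np.array([513.8,336.8])
for p,z in (((322-.25,132.9),45),((319.6,68.3),12)):
  q=wz(p,z,o,r);d=q[:2]-ax;print(q,np.hypot(*d),np.degrees(np.arctan2(d[1],d[0])))
"
```

```text
[456.75921824 332.55683746  45.        ] 57.19838469996979 -175.74570428669125
[413.30971029 326.41149272  12.        ] 101.02583535352397 -174.09783032082848
```

```bash
cat >> h.py <<'E'
def wproj(P,o,r):
    K=np.array(r['K']);T=np.array(r['tool_from_camera']);Q=R.from_quat(o['tcp_rot'])
    t=Q.inv().apply(np.atleast_2d(P)-np.array(o['ee_pos']));c=(t-T[:3,3])@T[:3,:3]
    h=np.hypot(c[:,0],c[:,1]);a=np.arctan2(h,c[:,2]);return K[:2,2]+K[0,0]*(a/np.maximum(h,1e-9))[:,None]*c[:,:2]
E
python3 -c "
from h import *
from station import *
import cv2
o=get_obs();r=read_camera('wrist');im=r['image'];x0,y0=190,30
b=cv2.resize(im[y0:y0+195,x0:x0+260],None,fx=3,fy=3,interpolation=cv2.INTER_CUBIC)
ph=np.linspace(0,2*np.pi,72)
def circ(c,rad,z,col):
  p=wproj(np.c_[c[0]+rad*np.cos(ph),c[1]+rad*np.sin(ph),0*ph+z],o,r)
  cv2.polylines(b,[np.int32(((p-[x0,y0]+.5)*3-.5)*8)],True,col,1,16,3)
ax=np.array([513.8,336.8])
circ(ax,89,24,(255,0,0));circ(ax+101*np.array([np.cos(np.radians(-173.8)),np.sin(np.radians(-173.8))]),3,12,(255,0,0))
for th,col in((-173.6,(0,220,0)),(-175.6,(0,0,255))):
  for k in(0,72,-72):
    a=np.radians(th+k);c=ax+58*np.array([np.cos(a),np.sin(a)]);circ(c,23.5,45,col)
cv2.imwrite('pics/w3.png',b)"
```

```text
(no output)
```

View pics/w3.png

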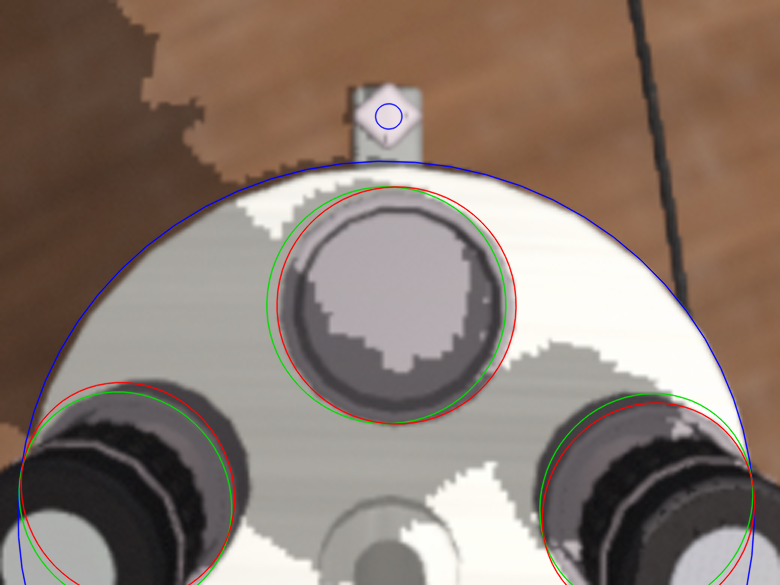

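The disc and diamond outlines match the image. The cup lies between the two models and nearer to red, about 1.2° past the pointer. I'll turn back 1°, then release and rise.

Call:
{"op": "arm_command", "data": {"increments": [[0,0,-1,0,0,0,5],[0,0,0,0,0,0,5],[0,0,0,0,0,0,34],[0,0,0,0,0,0,34],[0,0,0,0,0,0,34],[0,0,0,0,0,-10,34],[0,0,0,0,0,-25,34],[0,0,0,0,0,-50,34]]}}

```text
time_s: 8.4
ee_pos: [514.3, 334.5, 170.5]
tcp_rot: [-0.065, 0.998, -0.001, -0.001]
wrist_force: [1.4, 0.5, 0.8]
gripper_width: 34.1
grasp_force: 0.0
```

```bash
python3 -c "
from h import *
d=np.array([-.499,.027,.866]);d/=np.linalg.norm(d)
z=-d
mouth=np.array([529.8,83.5,141.5])-34*d
y0=np.array([0,1,0.]);y0-=y0@z*z;y0/=np.linalg.norm(y0)
base=R.from_matrix(np.c_[np.cross(y0,z),y0,z])
np.savez('ax.npz',d=d,mouth=mouth,base=base.as_quat())
print(mouth)
plan([((440,200,250),base,8),(mouth+110*d,base,8)],80)
"
```

```text
[546.76866429  82.58185584 112.0513762 ]
joints [ 0.17  0.82 -1.21  1.68  0.81  1.24  0.47] p [514.3 334.5 170.5] F [1.4 0.5 0.8] w 34.1 t 8.4
[[0.4, -3.7, 1.0, 11.4, -15.5, -9.9, 80], [0.4, -3.7, 1.0, 10.5, -15.7, -10.5, 80], [0.4, -3.7, 1.0, 9.5, -16.0, -11.0, 80], [0.4, -3.7, 1.0, 8.5, -16.2, -11.5, 80], [0.4, -3.7, 1.0, 7.5, -16.4, -11.9, 80], [0.4, -3.7, 1.0, 6.4, -16.6, -12.2, 80], [0.4, -3.7, 1.0, 5.3, -16.8, -12.5, 80], [0.4, -3.7, 1.0, 4.2, -17.0, -12.7, 80]]
[[0.0, 0.0, 0.0, -3.0, -14.1, 8.2, 80], [0.0, 0.0, 0.0, -3.0, -14.1, 8.2, 80], [0.0, 0.0, 0.0, -3.0, -14.1, 8.2, 80], [0.0, 0.0, 0.0, -3.0, -14.1, 8.2, 80], [0.0, 0.0, 0.0, -3.0, -14.1, 8.2, 80], [0.0, 0.0, 0.0, -3.0, -14.1, 8.2, 80], [0.0, 0.0, 0.0, -3.0, -14.1, 8.2, 80], [0.0, 0.0, 0.0, -3.0, -14.1, 8.2, 80]]
```

Call:
{"op": "arm_command", "data": {"increments": [[0.4,-3.7,1,11.4,-15.5,-10,80],[0.4,-3.7,1,10.5,-15.7,-10.5,80],[0.4,-3.7,1,9.5,-16,-11,80],[0.4,-3.7,1,8.5,-16.2,-11.5,80],[0.4,-3.7,1,7.5,-16.4,-12,80],[0.4,-3.7,1,6.4,-16.6,-12.2,80],[0.4,-3.7,1,5.3,-16.8,-12.5,80],[0.4,-3.7,1,4.2,-17,-12.7,80]]}}

```text
time_s: 9.4
ee_pos: [437.4, 202.4, 239.6]
tcp_rot: [0.002, 0.971, -0.016, 0.24]
wrist_force: [-1.8, 0.1, -3.8]
gripper_width: 79.9
grasp_force: 0.0
```

Call:
{"op": "arm_command", "data": {"increments": [[0,0,0,-3,-14,8,80],[0,0,0,-3,-14,8,80],[0,0,0,-3,-14,8,80],[0,0,0,-3,-14,8,80],[0,0,0,-3,-14,8,80],[0,0,0,-3,-14,8,80],[0,0,0,-3,-14,8,80],[0,0,0,-3,-14,8,80]]}}

```text
time_s: 10.4
ee_pos: [488.9, 88.9, 197.6]
tcp_rot: [0.001, 0.971, -0.015, 0.24]
wrist_force: [0.3, 0.1, -0.7]
gripper_width: 80.0
grasp_force: 0.0
```

```bash
python3 -c "
from h import *
from station import *
import cv2
A=np.load('ax.npz');d,mouth=A['d'],A['mouth'];base=R.from_quat(A['base'])
plan([(mouth+110*d,base,1),(mouth+6*d,base,8)],80)
o=get_obs();r=read_camera('wrist');im=r['image'];t=read_camera('top')['image']
ph=np.linspace(0,2*np.pi,72);Q=base.as_matrix()
def circ(im,c,rad,col):
  p=wproj(c+rad*(np.outer(np.cos(ph),Q[:,0])+np.outer(np.sin(ph),Q[:,1])),o,r);cv2.polylines(im,[np.int32(p*8)],True,col,1,16,3)
for h,rad,col in((34,19,(0,255,0)),(0,26,(0,0,255))): circ(im,mouth+h*d,rad,col)
k=cv2.resize(t[185:285,225:325],(400,400),interpolation=cv2.INTER_CUBIC)
cv2.imwrite('pics/w4.png',np.hstack([im[:,120:520],k]))"
```

```text
joints [ 0.75  0.09 -1.15  2.33  0.73  0.43  0.57] p [488.9  88.9 197.6] F [ 0.3  0.1 -0.7] w 80.0 t 10.4
[[-0.2, -2.2, 0.4, -7.1, -3.6, -7.1, 80]]
[[0.0, 0.0, 0.0, 0.0, 0.0, 13.0, 80], [0.0, 0.0, 0.0, 0.0, 0.0, 13.0, 80], [0.0, 0.0, 0.0, 0.0, 0.0, 13.0, 80], [0.0, 0.0, 0.0, 0.0, 0.0, 13.0, 80], [0.0, 0.0, 0.0, 0.0, 0.0, 13.0, 80], [0.0, 0.0, 0.0, 0.0, 0.0, 13.0, 80], [0.0, 0.0, 0.0, 0.0, 0.0, 13.0, 80], [0.0, 0.0, 0.0, 0.0, 0.0, 13.0, 80]]
```

View pics/w4.png

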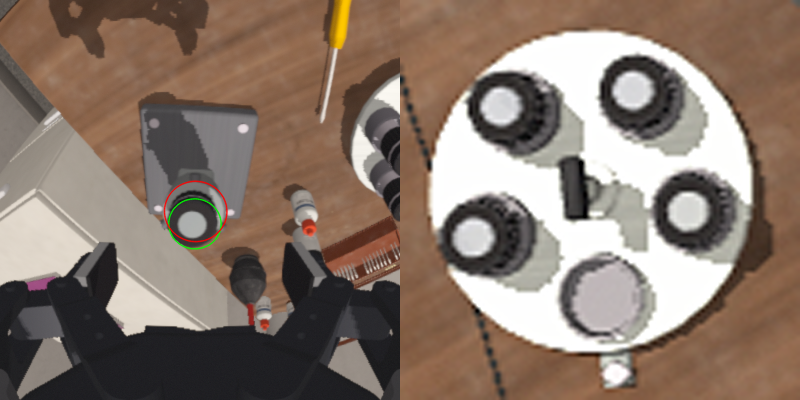

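The carousel crop now has the cup at about (205,297), diamond (216,373) and disc centre (192,191). In the wrist view the head is within about 2 mm of prediction.

```bash
python3 -c "
from h import *
L=lambda u,v:((u+.5)/4-.5+225,(v+.5)/4-.5+185)
c=np.array([514,337]);a=lambda q:np.degrees(np.arctan2(q[1]-c[1],q[0]-c[0]))
e=onz('top',L(204.5,297.5),43);print(e,a(e))
h=[onz('top',L(*p),89) for p in((101,106),(232,90),(288,211),(74,238))]
for q,k in zip(h,(-144,144,72,-72)):print(a(q)-k, np.hypot(*(q[:2]-c)))
"
```

```text
[456.79057501 328.89006302  43.        ] -171.93158131607572
186.32612583924157 59.45721558261212
-172.1493915196936 58.08290601689488
-173.4929679956262 56.760663171785154
185.46302642468788 58.661584574398965
```

Call:
{"op": "arm_command", "data": {"increments": [[-0.2,-2.2,0.4,-7,-3.6,-7,80],[0,0,0,0,0,10,80],[0,0,0,0,0,10,80],[0,0,0,0,0,10,80],[0,0,0,0,0,0,80]]}}

```text
time_s: 11.12
ee_pos: [506.1, 86.4, 181.2]
tcp_rot: [0.003, 0.966, -0.012, 0.258]
wrist_force: [-0.3, 0.6, -0.2]
gripper_width: 80.1
grasp_force: 0.0
```

```bash
python3 -c "
from h import *
A=np.load('ax.npz');d,mouth=A['d'],A['mouth'];base=R.from_quat(A['base'])
plan([(mouth+75*d,base,1)],80)
from station import get_obs
o=get_obs();q=R.from_quat(o['tcp_rot']).as_matrix()
print('err along tool',q.T@(mouth+75*d-o['ee_pos']),'axis',q[:,2],-d)"
```

```text
joints [ 0.65  0.17 -1.06  2.34  1.04  0.41  0.29] p [506.1  86.4 181.2] F [-0.3  0.6 -0.2] w 80.1 t 11.125
[[0.1, 0.0, 0.0, -0.7, -1.6, 5.3, 80]]
err along tool [-0.72156102 -1.64666192  5.29843911] axis [ 0.49892865 -0.02541785 -0.86627025] [ 0.49907836 -0.02700424 -0.86613599]
```

Call:
{"op": "arm_command", "data": {"increments": [[0,0,0,-0.7,-1.6,5.3,80],[0,0,0,0,0,12,80],[0,0,0,0,0,12,80],[0,0,0,0,0,11,80],[0,0,0,0,0,0,80]]}}

```text
time_s: 11.75
ee_pos: [526.8, 83.4, 147.0]
tcp_rot: [0.003, 0.966, -0.013, 0.258]
wrist_force: [0.8, -0.7, 0.7]
gripper_width: 79.8
grasp_force: 0.0
```

```bash
python3 -c "
from h import *
from station import *
import cv2
A=np.load('ax.npz');d,mouth=A['d'],A['mouth'];base=R.from_quat(A['base'])
plan([(mouth+40*d,base,1)],80)
o=get_obs();r=read_camera('wrist');im=r['image']
ph=np.linspace(0,2*np.pi,72);Q=base.as_matrix()
def circ(im,c,rad,col):
  p=wproj(c+rad*(np.outer(np.cos(ph),Q[:,0])+np.outer(np.sin(ph),Q[:,1])),o,r);cv2.polylines(im,[np.int32(p*8)],True,col,1,16,3)
big=im.copy()
for h,rad,col in((34,19,(0,255,0)),(0,26,(0,0,255))): circ(big,mouth+h*d,rad,col)
cv2.imwrite('pics/w5.png',cv2.resize(big[160:360,190:450],None,fx=3,fy=3,interpolation=cv2.INTER_CUBIC))"
```

```text
joints [ 0.52  0.3  -0.94  2.33  1.33  0.44  0.04] p [526.8  83.4 147. ] F [ 0.8 -0.7  0.7] w 79.8 t 11.75
[[0.1, 0.0, 0.0, 0.2, 0.2, 0.3, 80]]
```

View pics/w5.png

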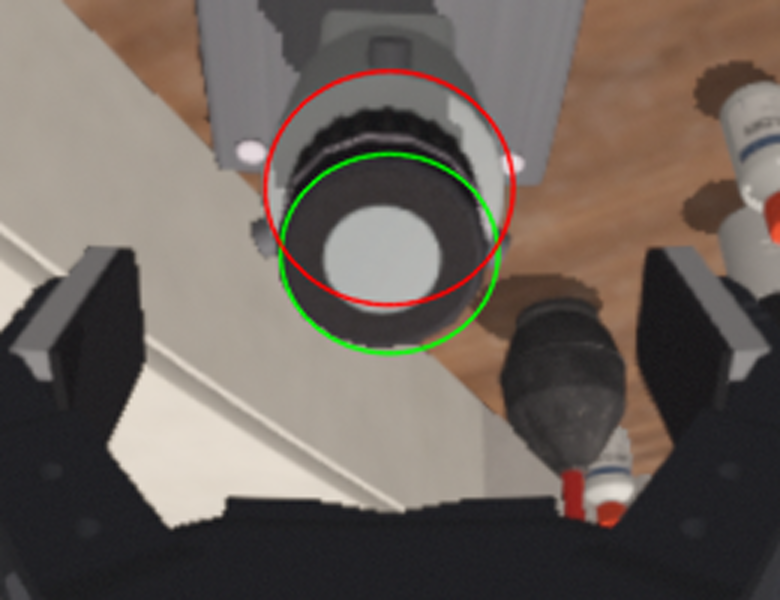

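The head centre is about 1 mm to the left (tool −y) of the finger midline. I'll shift by that, advance 37 mm and grip.

Call:
{"op": "arm_command", "data": {"increments": [[0,0,0,0.2,-0.8,9,80],[0,0,0,0,0,9,75],[0,0,0,0,0,9,65],[0,0,0,0,0,10,60],[0,0,0,0,0,0,50],[0,0,0,0,0,0,45],[0,0,0,0,0,0,30],[0,0,0,0,0,0,30]]}}

```text
time_s: 12.8
ee_pos: [545.3, 81.0, 115.9]
tcp_rot: [0.004, 0.966, -0.013, 0.259]
wrist_force: [-4.9, -1.5, 8.5]
gripper_width: 36.6
grasp_force: 58.8
```

Call:
{"op": "arm_command", "data": {"increments": [[0,0,0,0,0,0,30],[0,0,0,0,0,0,30],[0,0,0,0,0,0,30]]}}

```text
time_s: 13.18
ee_pos: [545.3, 81.0, 115.8]
tcp_rot: [0.004, 0.966, -0.013, 0.259]
wrist_force: [-4.3, -1.6, 8.1]
gripper_width: 36.4
grasp_force: 58.8
```

```bash
python3 -c "
from h import *
A=np.load('ax.npz');d,mouth=A['d'],A['mouth'];base=R.from_quat(A['base'])
plan([(mouth+3*d,base,1)],30)
from station import get_obs
o=get_obs();print(o['torque'])"
```

```text
joints [ 0.45  0.41 -0.87  2.31  1.54  0.48 -0.13] p [545.3  81.  115.8] F [-4.3 -1.6  8.1] w 36.4 t 13.175
[[0.0, 0.1, 0.0, 0.6, 1.7, 1.0, 30]]
[-0.21065068  0.67490858 -0.19419572]
```

Call:
{"op": "arm_command", "data": {"increments": [[0,0,8,0,0,0,30],[0,0,10,0,0,-0.5,30],[0,0,10,0,0,-0.5,30],[0,0,10,0,0,-0.5,30],[0,0,10,0,0,-0.5,30]]}}

```text
time_s: 13.8
ee_pos: [544.2, 80.8, 116.8]
tcp_rot: [0.398, 0.88, 0.094, 0.241]
wrist_force: [3.1, -1.0, -6.0]
gripper_width: 36.7
grasp_force: 60.6
```

```bash
python3 -c "
from station import get_obs
o=get_obs();print(o['torque'],o['joints'].round(2) if hasattr(o['joints'],'round') else o['joints'])"
```

```text
[-0.2959597   0.6224718   0.30716159] [ 0.46  0.41 -0.88  2.31  1.53  0.48 -0.97]
```

Call:
{"op": "arm_command", "data": {"increments": [[0,0,-8,0,0,0,30],[0,0,-10,0,0,-0.5,30],[0,0,-10,0,0,-0.5,30],[0,0,-10,0,0,-0.5,30],[0,0,-10,0,0,-0.5,30],[0,0,-10,0,0,-0.5,30],[0,0,-10,0,0,-0.5,30],[0,0,-10,0,0,-0.5,30]]}}

```text
time_s: 14.8
ee_pos: [542.1, 80.7, 119.4]
tcp_rot: [-0.248, 0.934, -0.08, 0.246]
wrist_force: [2.0, -0.7, -6.8]
gripper_width: 36.5
grasp_force: 60.7
```

```bash
python3 -c "
from station import get_obs
o=get_obs();print(o['torque'],o['joints'].round(2) if hasattr(o['joints'],'round') else o['joints'])"
```

```text
[ 0.26409594  0.76363605 -0.30702962] [ 0.46  0.39 -0.87  2.32  1.51  0.47  0.42]
```

Call:
{"op": "arm_command", "data": {"increments": [[0,0,-10,0,0,-0.5,30],[0,0,-10,0,0,-0.5,30],[0,0,-10,0,0,-0.5,30],[0,0,-10,0,0,-0.5,30],[0,0,-6,0,0,-0.2,30],[0,0,8,0,0,0,30],[0,0,10,0,0,-0.5,30],[0,0,10,0,0,-0.5,30]]}}

```text
time_s: 15.8
ee_pos: [540.1, 81.5, 122.1]
tcp_rot: [-0.388, 0.885, -0.116, 0.231]
wrist_force: [2.1, -0.4, -6.7]
gripper_width: 37.0
grasp_force: 60.9
```

Call:
{"op": "arm_command", "data": {"increments": [[0,0,10,0,0,-0.5,30],[0,0,10,0,0,-0.5,30],[0,0,10,0,0,-0.5,30],[0,0,10,0,0,-0.5,30],[0,0,10,0,0,-0.5,30],[0,0,10,0,0,-0.5,30],[0,0,10,0,0,-0.5,30],[0,0,10,0,0,-0.5,30]]}}

```text
time_s: 16.8
ee_pos: [538.1, 80.9, 125.5]
tcp_rot: [0.272, 0.927, 0.059, 0.252]
wrist_force: [2.0, 0.1, -6.4]
gripper_width: 36.7
grasp_force: 61.0
```

```bash
python3 -c "
from h import *
from station import *
o=get_obs();A=np.load('ax.npz');q=R.from_quat(A['base']).as_matrix()
print(np.round(o['torque'],2),np.round(o['joints'],2),'in base-tool',q.T@(o['ee_pos']-A['mouth']),R.from_quat(o['tcp_rot']).as_matrix()[:,2],q[:,2])
import cv2;cv2.imwrite('pics/s6.png',read_camera('side')['image'])"
```

```text
[-0.2   0.8   0.23] [ 0.46  0.36 -0.86  2.32  1.47  0.45 -0.64] in base-tool [  0.76360156  -2.0703737  -15.90164663] [ 0.49855336 -0.02740057 -0.86642585] [ 0.49907836 -0.02700424 -0.86613599]
```

Drawn about 12 mm with steady forces around 7 N. I'll check numerically that the stand hasn't moved, then continue.

```bash
cat > st.py <<'E'
import cv2,numpy as np
from station import read_camera
a=cv2.imread('pics/side0.png');b=read_camera('side')['image'];d=cv2.absdiff(a,b).max(2)
for n,(x,y,w,h) in dict(footfront=(296,195,70,22),footright=(340,185,35,30),dropper=(280,200,20,32),can=(247,195,18,36),driver=(340,233,75,25)).items():
    s=d[y:y+h,x:x+w];g=[cv2.cvtColor(i[y:y+h,x:x+w],6).astype(np.float32) for i in(a,b)];print(n,(s>40).mean().round(3),np.round(cv2.phaseCorrelate(*g)[0],2))
E
python3 st.py
```

```text
footfront 0.058 [-0.11 -0.15]
footright 0.093 [-0.64  0.47]
dropper 0.198 [0.43 0.3 ]
can 0.0 [ 0.08 -0.04]
driver 0.119 [-3.41  3.47]
```

Call:
{"op": "arm_command", "data": {"increments": [[0,0,10,0,0,-0.5,30],[0,0,10,0,0,-0.5,30],[0,0,10,0,0,-0.5,30],[0,0,6,0,0,-0.2,30],[0,0,-8,0,0,0,30],[0,0,-10,0,0,-0.5,30],[0,0,-10,0,0,-0.5,30],[0,0,-10,0,0,-0.5,30]]}}

```text
time_s: 17.9
ee_pos: [536.9, 80.6, 128.2]
tcp_rot: [0.25, 0.933, 0.053, 0.253]
wrist_force: [2.9, -1.4, -6.2]
gripper_width: 37.1
grasp_force: 61.0
```

Call:
{"op": "arm_command", "data": {"increments": [[0,0,-10,0,0,-0.5,30],[0,0,-10,0,0,-0.5,30],[0,0,-10,0,0,-0.5,30],[0,0,-10,0,0,-0.5,30],[0,0,-10,0,0,-0.5,30],[0,0,-10,0,0,-0.5,30],[0,0,-10,0,0,-0.5,30],[0,0,-10,0,0,-0.5,30]]}}

```text
time_s: 18.9
ee_pos: [534.3, 80.8, 131.3]
tcp_rot: [-0.408, 0.876, -0.122, 0.227]
wrist_force: [2.8, -0.8, -8.6]
gripper_width: 36.6
grasp_force: 61.1
```

```bash
python3 -c "
from h import *
from station import *
o=get_obs();A=np.load('ax.npz');q=R.from_quat(A['base']).as_matrix()
print(np.round(o['torque'],2),np.round(o['joints'],2),'in base-tool',q.T@(o['ee_pos']-A['mouth']),R.from_quat(o['tcp_rot']).as_matrix()[:,2],q[:,2])"; python3 st.py
```

```text
[ 0.15  1.16 -0.27] [ 0.51  0.36 -0.93  2.33  1.44  0.47  0.83] in base-tool [  1.21037747  -2.35082921 -22.88635309] [ 0.49766252 -0.02766811 -0.86692935] [ 0.49907836 -0.02700424 -0.86613599]
footfront 0.105 [1.06 0.92]
footright 0.112 [3.85 0.38]
dropper 0.208 [0.17 0.33]
can 0.0 [ 0.04 -0.14]
driver 0.12 [-2.87  2.93]
```

```bash
cat > sc.py <<'E'
import cv2,numpy as np
from station import read_camera
a=cv2.imread('pics/side0.png');b=read_camera('side')['image']
for c in((319,181),(303,198),(351,210)):
    o=[]
    for i in(a,b):
        s=i[c[1]-6:c[1]+7,c[0]-7:c[0]+8].min(2).astype(float);w=np.clip(s-110,0,None);y,x=np.mgrid[:13,:15];o.append([round(float((w*x).sum()/w.sum()),2),round(float((w*y).sum()/w.sum()),2),int(w.sum())] if w.sum() else None)
    print(o)
E
python3 sc.py
```

```text
[[6.03, 2.78, 2672], [6.63, 3.33, 3343]]
[[6.72, 5.88, 850], [8.23, 8.41, 896]]
[[6.97, 5.52, 995], [11.27, 4.98, 957]]
```

Call:
{"op": "arm_command", "data": {"increments": [[0,0,-10,0,0,-0.5,30],[0,0,-10,0,0,-0.5,30],[0,0,-6,0,0,-0.2,30],[0,0,8,0,0,0,30],[0,0,10,0,0,-0.5,30],[0,0,10,0,0,-0.5,30],[0,0,10,0,0,-0.5,30],[0,0,10,0,0,-0.5,30]]}}

```text
time_s: 20.0
ee_pos: [533.2, 81.2, 134.6]
tcp_rot: [-0.227, 0.939, -0.075, 0.248]
wrist_force: [1.0, -2.0, -6.0]
gripper_width: 36.4
grasp_force: 61.7
```

```bash
python3 sc.py
```

```text
[[6.03, 2.78, 2672], [6.4, 3.46, 3444]]
[[6.72, 5.88, 850], [7.97, 8.64, 807]]
[[6.97, 5.52, 995], [11.26, 4.95, 943]]
```

```bash
python3 -c "
from h import *
for c,a,b in(((303,198),(6.72,5.88),(7.97,8.64)),((351,210),(6.97,5.52),(11.26,4.95))):
  P=[onz('side',(c[0]-7+u,c[1]-6+v),18) for u,v in(a,b)];print(P,P[1]-P[0])
"
```

```text
[array([639.82583676, 120.77311007,  18.        ]), array([632.27094277, 130.7250152 ,  18.        ])] [-7.554894    9.95190512  0.        ]
[array([519.96206139, 127.67267919,  18.        ]), array([511.81941637, 122.1430347 ,  18.        ])] [-8.14264501 -5.52964449  0.        ]
```

The stand has yawed about 7° (CCW) with the negative swings. I'll keep turning positive with a smaller draw, which should turn it back.

Call:
{"op": "arm_command", "data": {"increments": [[0,0,10,0,0,-0.2,30],[0,0,10,0,0,-0.2,30],[0,0,10,0,0,-0.2,30],[0,0,10,0,0,-0.2,30],[0,0,10,0,0,-0.2,30]]}}

```text
time_s: 20.68
ee_pos: [532.6, 81.0, 135.6]
tcp_rot: [0.19, 0.947, 0.036, 0.256]
wrist_force: [-0.9, -1.9, -2.2]
gripper_width: 36.3
grasp_force: 62.2
```

```bash
cat > yaw.py <<'E'
from h import *
import cv2
from station import *
o=get_obs();A=np.load('ax.npz');q=R.from_quat(A['base']).as_matrix()
print('T',np.round(o['torque'],2),'j',np.round(o['joints'],2),'off',np.round(q.T@(o['ee_pos']-A['mouth']),1),np.round(R.from_quat(o['tcp_rot']).as_matrix()[:,2],3))
a=cv2.imread('pics/side0.png');b=read_camera('side')['image'];P=[]
for c in((303,198),(351,210)):
    for i in(a,b):
        s=i[c[1]-9:c[1]+10,c[0]-10:c[0]+11].min(2).astype(float);w=np.clip(s-110,0,None);y,x=np.mgrid[:19,:21]
        P.append(onz('side',(c[0]-10+(w*x).sum()/w.sum(),c[1]-9+(w*y).sum()/w.sum()),18))
g=lambda v:np.degrees(np.arctan2(v[1],v[0]));v0=P[0]-P[2];v1=P[1]-P[3]
t=g(v1)-g(v0);m0=(P[0]+P[2])/2;m1=(P[1]+P[3])/2;c=np.array([575.7,80,18]);c1=m1+R.from_euler('z',t,degrees=True).apply(c-m0)
print('yaw',round(t,1),'centre shift',np.round(c1-c,1))
E
python3 yaw.py
```

```text
T [-0.43  1.02 -0.03] j [ 0.47  0.32 -0.87  2.33  1.4   0.44 -0.41] off [  0.5  -2.3 -27.4] [ 0.499 -0.028 -0.866]
yaw 7.5 centre shift [-2.   2.1  0. ]
```

Call:
{"op": "arm_command", "data": {"increments": [[0,0,10,0,0,-0.5,30],[0,0,10,0,0,-0.5,30],[0,0,10,0,0,-0.5,30],[0,0,10,0,0,-0.5,30],[0,0,10,0,0,-0.5,30],[0,0,10,0,0,-0.5,30]]}}

```text
time_s: 21.48
ee_pos: [530.2, 79.7, 137.4]
tcp_rot: [0.638, 0.725, 0.158, 0.204]
wrist_force: [-1.0, -1.0, -1.8]
gripper_width: 36.8
grasp_force: 62.3
```

```bash
python3 yaw.py
```

```text
T [ 0.05  0.9  -0.05] j [ 0.42  0.3  -0.82  2.33  1.36  0.41 -1.43] off [  1.7  -3.7 -30.1] [ 0.497 -0.031 -0.867]
yaw 6.7 centre shift [-1.7  2.5  0. ]
```

The force is down to about the eyepiece's weight, so it is free (about 26 mm out). I'll draw clear, then carry it over.

Call:
{"op": "arm_command", "data": {"increments": [[0,0,-5,0,0,-3,30],[0,0,-5,0,0,-4,30],[0,0,-5,0,0,-6,30],[0,0,-5,0,0,-8,30]]}}

```text
time_s: 22.02
ee_pos: [522.1, 83.7, 157.6]
tcp_rot: [0.496, 0.828, 0.122, 0.229]
wrist_force: [0.2, 0.5, -1.6]
gripper_width: 36.4
grasp_force: 62.2
```

```bash
python3 yaw.py; python3 -c "
from h import *
plan([((490,110,200),down(60),7),((456.5,330.3,150),down(96),9)],30)"
```

```text
T [0.04 0.64 0.01] j [ 0.49  0.24 -0.9   2.34  1.23  0.4  -0.96] off [ -1.4  -0.3 -51.8] [ 0.501 -0.025 -0.865]
yaw 6.7 centre shift [-1.8  2.4  0. ]
joints [ 0.49  0.24 -0.9   2.34  1.23  0.4  -0.95] p [522.   84.  158.3] F [-0.7  0.4 -0.8] w 36.6 t 22.075
[[3.0, 3.2, -4.4, 3.6, 0.9, -7.5, 30], [3.0, 3.2, -4.4, 3.9, 0.7, -7.4, 30], [3.0, 3.2, -4.4, 4.3, 0.7, -7.2, 30], [3.0, 3.2, -4.4, 4.6, 0.7, -7.0, 30], [3.0, 3.2, -4.4, 4.9, 0.7, -6.7, 30], [3.0, 3.2, -4.4, 5.3, 0.7, -6.5, 30], [3.0, 3.2, -4.4, 5.6, 0.8, -6.2, 30]]
[[0.0, 0.0, -4.0, 15.5, 19.3, 5.6, 30], [0.0, 0.0, -4.0, 14.1, 20.4, 5.6, 30], [0.0, 0.0, -4.0, 12.6, 21.3, 5.6, 30], [0.0, 0.0, -4.0, 11.1, 22.1, 5.6, 30], [0.0, 0.0, -4.0, 9.5, 22.9, 5.6, 30], [0.0, 0.0, -4.0, 7.9, 23.5, 5.6, 30], [0.0, 0.0, -4.0, 6.3, 24.0, 5.6, 30], [0.0, 0.0, -4.0, 4.6, 24.3, 5.6, 30], [0.0, 0.0, -4.0, 2.9, 24.6, 5.6, 30]]
```

Call:
{"op": "arm_command", "data": {"increments": [[3,3.2,-4.4,3.6,0.9,-7.5,30],[3,3.2,-4.4,3.9,0.7,-7.4,30],[3,3.2,-4.4,4.3,0.7,-7.2,30],[3,3.2,-4.4,4.6,0.7,-7,30],[3,3.2,-4.4,4.9,0.7,-6.7,30],[3,3.2,-4.4,5.3,0.7,-6.5,30],[3,3.2,-4.4,5.6,0.8,-6.2,30]]}}

```text
time_s: 22.95
ee_pos: [492.7, 106.4, 195.9]
tcp_rot: [0.279, 0.96, 0.005, 0.011]
wrist_force: [0.7, 0.0, -1.6]
gripper_width: 36.4
grasp_force: 62.2
```

Call:
{"op": "arm_command", "data": {"increments": [[0,0,-4,15.5,19.3,5.6,30],[0,0,-4,14,20.4,5.6,30],[0,0,-4,12.6,21.3,5.6,30],[0,0,-4,11,22,5.6,30],[0,0,-4,9.5,23,5.6,30],[0,0,-4,8,23.5,5.6,30],[0,0,-4,6.3,24,5.6,30],[0,0,-4,4.6,24.3,5.6,30]]}}

```text
time_s: 23.95
ee_pos: [473.3, 305.0, 150.9]
tcp_rot: [0.003, 1.0, 0.003, 0.013]
wrist_force: [-1.0, -0.7, -0.4]
gripper_width: 36.5
grasp_force: 62.3
```

```bash
python3 -c "
from h import *
plan([((456.5,330.3,125),down(96),3)],30)"; python3 yaw.py
```

```text
joints [ 0.23  0.72 -1.19  1.85  0.78  1.1   0.31] p [473.3 305.  150.9] F [-1.  -0.7 -0.4] w 36.5 t 23.95
[[0.1, 0.5, -2.1, 5.9, 8.4, 8.5, 30], [0.1, 0.5, -2.1, 5.5, 8.6, 8.6, 30], [0.1, 0.5, -2.1, 5.1, 8.8, 8.6, 30]]
T [ 0.04 -0.02  0.02] j [ 0.23  0.72 -1.19  1.85  0.78  1.1   0.31] off [ 44.3 220.4 -76.3] [ 0.026  0.005 -1.   ]
yaw -1.3 centre shift [-4.3 10.9  0. ]
```

Call:
{"op": "arm_command", "data": {"increments": [[0.1,0.5,-2.1,5.9,8.4,3,30],[0.1,0.5,-2.1,5.5,8.6,3,30],[0.1,0.5,-2.1,5.1,8.8,3,30],[0,0,0,0,0,5,30],[0,0,0,0,0,5,30],[0,0,0,0,0,0,30]]}}

```text
time_s: 24.75
ee_pos: [455.3, 328.3, 130.9]
tcp_rot: [-0.049, 0.999, -0.001, -0.001]
wrist_force: [0.1, 0.3, -1.8]
gripper_width: 36.7
grasp_force: 62.2
```

```bash
python3 -c "
from h import *
from station import *
plan([((456.5,330.3,70),down(96),6)],30)
o=get_obs();r=read_camera('wrist');print(wproj([[456.5,330.3,45]],o,r))
import cv2;cv2.imwrite('pics/w7.png',r['image'])
t=read_camera('top')['image'];cv2.imwrite('pics/t7.png',t)"; python3 yaw.py
```

```text
joints [ 0.17  0.77 -1.18  1.84  0.8   1.11  0.35] p [455.3 328.3 130.9] F [ 0.1  0.3 -1.8] w 36.7 t 24.75
[[0.0, 0.0, -0.1, -0.3, 0.3, 10.2, 30], [0.0, 0.0, -0.1, -0.3, 0.3, 10.2, 30], [0.0, 0.0, -0.1, -0.3, 0.3, 10.2, 30], [0.0, 0.0, -0.1, -0.3, 0.3, 10.2, 30], [0.0, 0.0, -0.1, -0.3, 0.3, 10.2, 30], [0.0, 0.0, -0.1, -0.3, 0.3, 10.2, 30]]
[[321.93230525 206.35657826]]
T [ 0.02  0.04 -0.03] j [ 0.17  0.77 -1.18  1.84  0.8   1.11  0.35] off [ 69.4 244.4 -69. ] [-0.002 -0.002 -1.   ]
yaw -1.0 centre shift [-7.8 10.9  0. ]
```

Call:
{"op": "arm_command", "data": {"increments": [[0,0,0,-1.2,1.8,8,30],[0,0,0,0,0,10,30],[0,0,0,0,0,10,30],[0,0,0,0,0,10,30],[0,0,0,0,0,10,30],[0,0,0,0,0,10,30],[0,0,0,0,0,4,30],[0,0,0,0,0,0,30]]}}

```text
time_s: 25.9
ee_pos: [456.0, 330.9, 69.3]
tcp_rot: [-0.049, 0.999, -0.001, -0.001]
wrist_force: [-0.2, 0.3, -1.2]
gripper_width: 36.4
grasp_force: 62.2
```

```bash
python3 -c "
from h import *
plan([((456.5,330.3,60),down(96),4)],30)"
```

```text
joints [ 0.11  0.85 -1.1   1.87  0.89  1.02  0.29] p [456.  330.9  69.3] F [-0.2  0.3 -1.2] w 36.4 t 25.9
[[0.0, 0.0, -0.1, -0.1, -0.2, 2.3, 30], [0.0, 0.0, -0.1, -0.1, -0.2, 2.3, 30], [0.0, 0.0, -0.1, -0.1, -0.2, 2.3, 30], [0.0, 0.0, -0.1, -0.1, -0.2, 2.3, 30]]
```

Call:
{"op": "arm_command", "data": {"increments": [[0,0,0,0,0,2,30],[0,0,0,0,0,2,30],[0,0,0,0,0,2,30],[0,0,0,0,0,1.5,30],[0,0,0,0,0,0,30]]}}

```text
time_s: 26.52
ee_pos: [456.1, 330.8, 61.9]
tcp_rot: [-0.049, 0.999, -0.001, -0.001]
wrist_force: [0.5, 0.6, -1.3]
gripper_width: 36.6
grasp_force: 62.2
```

Call:
{"op": "arm_command", "data": {"increments": [[0,0,0,0,0,1,30],[0,0,0,0,0,0.5,30],[0,0,0,0,0,0,30]]}}

```text
time_s: 26.9
ee_pos: [456.1, 330.9, 60.5]
tcp_rot: [-0.049, 0.999, -0.001, -0.001]
wrist_force: [-0.3, 0.8, -0.9]
gripper_width: 36.6
grasp_force: 62.2
```

Call:
{"op": "arm_command", "data": {"increments": [[0,0,0,0,0,0.7,30],[0,0,0,0,0,0.7,30],[0,0,0,0,0,0,30]]}}

```text
time_s: 27.28
ee_pos: [456.1, 330.9, 59.2]
tcp_rot: [-0.049, 0.999, -0.001, -0.001]
wrist_force: [0.2, 0.2, -0.1]
gripper_width: 36.7
grasp_force: 62.5
```

Call:
{"op": "arm_command", "data": {"increments": [[0,0,0,0,0,0.5,30],[0,0,0,0,0,0,30]]}}

```text
time_s: 27.52
ee_pos: [456.2, 331.1, 59.1]
tcp_rot: [-0.049, 0.999, -0.001, -0.001]
wrist_force: [-0.8, -1.5, 5.0]
gripper_width: 36.6
grasp_force: 62.7
```

On the floor (5 N). I'll release and rise.

Call:
{"op": "arm_command", "data": {"increments": [[0,0,0,0,0,0,42],[0,0,0,0,0,0,48],[0,0,0,0,0,0,50],[0,0,0,0,0,0,50],[0,0,0,0,0,-8,50],[0,0,0,0,0,-20,50],[0,0,0,0,0,-30,50],[0,0,0,0,0,-40,50]]}}

```text
time_s: 28.52
ee_pos: [456.0, 331.0, 158.4]
tcp_rot: [-0.049, 0.999, -0.001, -0.001]
wrist_force: [-0.6, -0.5, -0.4]
gripper_width: 50.0
grasp_force: 0.0
```

Call:
{"op": "arm_command", "data": {"increments": [[0,0,0,0,0,-30,50],[0,0,0,30,0,-10,50],[0,0,0,45,-20,0,50],[0,0,0,20,-20,0,50],[0,0,0,0,0,0,50]]}}

```text
time_s: 29.15
ee_pos: [364.9, 280.6, 197.7]
tcp_rot: [-0.049, 0.999, -0.002, -0.0]
wrist_force: [0.8, 0.4, 0.8]
gripper_width: 50.1
grasp_force: 0.0
```

```bash
python3 -c "
from station import *
import cv2,numpy as np
o=get_obs();print(o['ee_pos'],o['wrist_force'],o['joints'])
t=read_camera('top')['image'];s=read_camera('side')['image']
a=cv2.resize(t[150:310,215:425],(525,400),interpolation=cv2.INTER_CUBIC)
b=cv2.resize(s[140:310,240:420],(275*1,260),interpolation=cv2.INTER_CUBIC)
c=np.zeros((600,800,3),np.uint8);c[:400,:525]=a
b=cv2.resize(s[130:310,240:420],(275,275),interpolation=cv2.INTER_CUBIC);c[:275,525:]=b
c[400:,:]=0;w=read_camera('wrist')['image'];c[400:,:320]=cv2.resize(w,(320,200))
f=cv2.resize(s[225:310,262:372],(259,200),interpolation=cv2.INTER_CUBIC);c[400:,320:579]=f
f=cv2.resize(s[135:225,285:385],(221,200),interpolation=cv2.INTER_CUBIC);c[400:,579:800]=f
cv2.imwrite('pics/fin.png',c)"; python3 yaw.py
```

```text
[364.89302472 280.62483783 197.68101868] [0.84290261 0.35474766 0.79454875] [ 0.39579198  0.56652628 -1.41025681  2.02386724  0.6345023   1.112358
  0.36658953]
T [ 0.01 -0.04  0.  ] j [ 0.39  0.57 -1.41  2.02  0.64  1.11  0.37] off [ 113.   195.7 -169.5] [-0.    -0.001 -1.   ]
yaw 6.7 centre shift [-1.8  2.5  0. ]
```

View pics/fin.png

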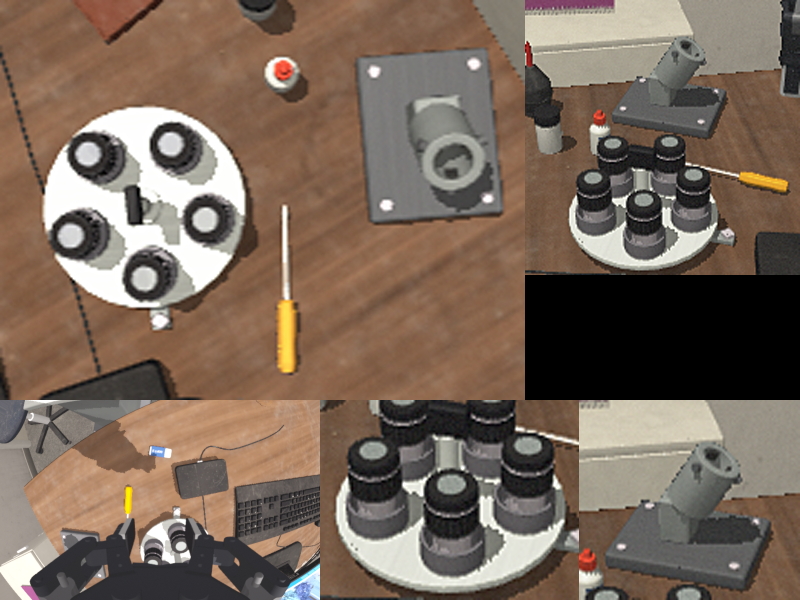

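The picture shows the eyepiece upright in the cup at the pointer (150,275). The stand is upright, yawed about 7° and shifted about 3 mm, and the bystanders are in place. I'll hand in.

```bash
python3 -c "
from station import arm
print(arm.sign_off())"
```

```text
the job is handed in; nothing more can be done
None
```

I handed the job in after about 29 s of robot time: the empty cup stands at the pointer (within about 1°) and the freed eyepiece is upright on its floor, but the twisting left the stand upright yet turned about 7° and shifted about 3 mm; the bystanders look unmoved.

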